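# Set the running clearance of a tappet guide and hold the nut

## Task

Stand the steel mushroom tappet in the bore of the green guide stand, flange up and fully home, and let go of it. Then screw the stand's knurled nut down (clockwise from above) until it bottoms out, and back it off a quarter turn so that the split bush gives the tappet its running clearance. Finish still gripping the nut there, so that I can nip up the lock screw, and leave the other parts on the bench where they are.

Things in the scene. Friction and masses are not known exactly. Their poses are not given: they have to be found in the camera images.
- guide_stand: Tappet guide stand, bolted down. Green foot 104x104x14 mm with four screw heads (to 20 mm high); round body, 74 mm wide at its foot, then 58 mm, its steel collar ending 40.5 mm above the bench; above it the knurled nut round a brass split bush. A small lock screw sticks out to the stand's +x, 45 mm from the axis, 29 mm up. Origin: centre of the underside; z up along the bore.
- bore_floor (a point): Centre of the flat floor of the bore, on the stand's axis, 35 mm above the bench; z up the bore. The wall of the bore is the brass split bush of four segments, 26 mm wide inside, its top 70 mm above the bench. The nut closes the bush by a few hundredths of a millimetre only, too little to see or feel; down to the floor the bore stays 26 mm or wider.
- knurled_nut: Knurled steel nut, 49 mm diameter, 26 mm high, coaxial with the stand. Origin: centre of its underside, 42 mm above the bench when home; the frame turns with the nut, and so does the red mark on its top and side (towards its -x). Grip it from above across its diameter at any yaw, fingertips above the 40.5 mm collar; the tappet's flange and stem then lie between the fingers.
- nut_turn (a joint): Turn of the nut in rad: 0 when it bottoms out (hard stop), positive when unscrewed (anticlockwise from above). Starts at 2.1 to 3.6. Right-hand thread: it rises 3 mm per turn (0.477 mm per rad) and cannot come off. Running friction about 0.12 N m; it stays where it is left.
- tappet: Loose steel mushroom tappet, 0.18 kg, standing on its shank. From below: shank 24 mm diameter, 36.5 mm long, its foot chamfered to 19 mm over 4 mm; flange 34 mm diameter from 36.5 to 42.5 mm; stem 18 mm diameter to 62.5 mm (grip here). Origin: centre of the foot's underside; z up along the stem. Home in the bore its foot is on the floor, its flange 1.5 mm above the bush.
- sensor_nut: Small stepped steel sensor nut, 24 mm diameter, 21 mm high, standing near the tappet; a bystander. Origin: centre of its underside.
- knob_pin: Small black knob, 21 mm diameter, 26 mm high, standing near the tappet; a bystander. Origin: centre of its underside.
- vee_block_2: Small steel vee block, 30 x 36 x 24 mm, behind the stand; a bystander. Origin: centre of its underside.
- bearing_ring: Yellow flanged bearing ring, 33 mm diameter, 9 mm high, behind the stand; a bystander. Origin: centre of its underside.
- wood_bar: Planed wooden rest bar, 30 x 135 x 22 mm, to the left of the stand; a bystander. Origin: centre of its underside.
There are look-alikes about, which are no part of the job. What is shaped like the tappet but pink or purple is not meant.

How it is judged:
On the way, in this order (a step that is already met when the one before it is completed fails the run):
1. the tappet stands fully home in the bore, flange up, and is let go (z of tappet in the frame of bore_floor below 0.0025 m and horizontal distance between tappet and bore_floor below 0.003 m and angle between tappet's own z axis and vertical below 0.08 rad and contact force between the fingers and tappet below 0.5 N), for 0.2 s.
2. the knurled nut is screwed down until it bottoms out, with the tappet in the bore (value of joint nut_turn below 0.08 rad and z of tappet in the frame of bore_floor below 0.0025 m and horizontal distance between tappet and bore_floor below 0.003 m and angle between tappet's own z axis and vertical below 0.08 rad), for 0.1 s.
At the end, for the whole second after the job is handed in: The gripper holds the knurled nut, at rest, a quarter turn (1.57 rad, within 0.3) unscrewed from its stop, fingers pressing on it with more than 4 N; the tappet stands upright in the bore, flange up, its foot within 2.5 mm of the floor and 3 mm of the axis (z of tappet in the frame of bore_floor below 0.0025 m and horizontal distance between tappet and bore_floor below 0.003 m and angle between tappet's own z axis and vertical below 0.08 rad and value of joint nut_turn between 1.27 and 1.87 rad and velocity of joint nut_turn between -0.1 and 0.1 rad/s and contact force between the fingers and knurled_nut above 4 N); the arm keeps its last pose, push and grip.
It fails at once if the sensor nut is shoved more than 3 cm or knocked over (distance of sensor_nut from where it was at the start of the episode above 0.03 m or angle between sensor_nut's own z axis and vertical above 0.6 rad).
It fails at once if the black knob is shoved more than 3 cm or knocked over (distance of knob_pin from where it was at the start of the episode above 0.03 m or angle between knob_pin's own z axis and vertical above 0.6 rad).
It fails at once if the vee block is shoved more than 3 cm or knocked over (distance of vee_block_2 from where it was at the start of the episode above 0.03 m or angle between vee_block_2's own z axis and vertical above 0.6 rad).
It fails at once if the bearing ring is shoved more than 3 cm or knocked over (distance of bearing_ring from where it was at the start of the episode above 0.03 m or angle between bearing_ring's own z axis and vertical above 0.6 rad).
It fails at once if the wooden bar is shoved more than 3 cm or knocked over (distance of wood_bar from where it was at the start of the episode above 0.03 m or angle between wood_bar's own z axis and vertical above 0.6 rad).
It also fails if it takes over 61 s, if anything falls off the work surface, if the arm or the gripper's body presses on something with over 40 N, if the wrist force passes 120 N, or if a joint passes its speed limit or range.

## Robot

A 6-joint arm with a two-finger parallel gripper is mounted at the origin on a cart in front of the work surface, level with it; the furniture and walls round the work are solid. World frame = base frame: x ahead of the robot, y to its left, z up, the work surface at z = 0. Lengths are in m, angles in rad, forces in N, time in s.
With the tool pointing down it reaches from about 0.275 to 0.975 m from the base axis. Payload 8.4 kg.
Tool frame: the origin (TCP) lies midway between the tips of the shut fingers; the grasp point (between the pads) lies r.grip_depth behind it (r.grip_depth is the distance from the TCP to the grasp point, in m); z points along the fingers, x is the direction in which the jaws open and shut, and the axes are right-handed (so a half turn about z gives the same grasp; the last joint's range is limited). The gripper opens to 92 mm and grips with 3 to 60 N. Pads are 20 mm wide; open, the fingers measure 128 mm over their backs; the gripper's body (75 mm by 189 mm) begins 69 mm behind the grasp point.
Start: joints at [-1.175, 0.353, 1.633, -0, 1.155, -0.002], TCP at [0.242, -0.576, 0.215] pointing down, gripper open.
Joint ranges: [-2.63, 2.63], [-0.92, 2.1], [0.06, 2.66], [-1.3, 4.44], [0, 2.69], [-3.02, 3.02]. Speed limits (rad/s): [2.22, 2.22, 2.79, 3.14, 3.14, 3.14].

## Interface

Orientations are given as a unit quaternion [x, y, z, w].
In Python, from rig import r gives the robot as it stands. The module is installed in compiled form; this text tells all that it offers.
- The arm moves only by the tool send_rows, never from a script. Its argument "motion" is a list that holds one entry, the list of rows, each a list of 6 numbers: the shift along the tool's x, y, z in mm, then the turn, a rotation vector about the tool's x, y, z in units of 6 degrees (1.0 is 6 degrees). A call has 1 to 10 rows; each row is the pose to reach, as a shift and turn from the pose commanded when the call began, along the tool's axes at that moment; what a row does not reach only later rows make up. A row lasts 1/12 s, in which the tool goes at most 41.7 mm and 7.16 degrees, less where a joint would pass 70% of its speed; a pose out of reach is approached as far as the arm can. A call with a gripper value outside its range is refused whole. "claw" is the opening, from 0 (shut) to 1 (fully open), set as the call begins (left out, the last holds). The fingers move at their own pace and stop on an object; "newtons" is the grip in N (left out, the last holds). Time passes only in rows, so rows that repeat a pose let the fingers close. It gives the time, the measured TCP pose, the force and the opening at its end, in the units of the state.
- r.get_obs(): the state, without advancing time (a new reading comes with each control period).
- r.get_image(name): name is "side" or "top"; returns (picture, depth): 480x640x3 uint8, red, green, blue; 480x640 float32, m along the optical axis (not along the pixel's ray), 0 where there is no reading.
- r.camera_info(name): a dict with "mtx" (3x3 intrinsics, pixels), "rvec" (rotation vector, rad) and "tvec" (3), from world to camera coordinates, as OpenCV has them. Camera axes: x right, y down, z forward; pixel columns grow to the right and rows downward; lengths in m; the calibration is good to about 2 mm. A picture is of the moment at which its call begins. camera_info takes no time and is no camera call.
- r.close_job(): hands the job in, once; it reports no verdict.
Trained networks look in the newest picture that a camera, given by its name, has taken for a name from the list of things; names that differ only in an ending like _2 or _b are one class to them, and where a whole thing is asked for, a point or a joint stands for the part that bears it (a point fixed in the world has none). Each returns a list of dicts, best first, with "conf" (0 to 1); they miss things now and then, are a little off and sometimes report something else, mostly with a low value. They report only what shows in the picture. A call takes as long as a camera call. They do not tell look-alikes from the thing itself.
- r.boxes_of(name, camera): "uv" ([column, row] in pixels, amid what is visible of it).
The state is a dict: "time": time; "q": joint angles; "dq": joint speeds; "joint_torque": joint torques, N m; "ee_pos": TCP position; "orientation": TCP orientation; "force": force on the tool from outside, world axes, zero at the start; "wrist_torque": the same for the moment, N m; "gripper_width": finger opening in m.
Only numpy, scipy, OpenCV 4.12 (cv2) and the standard library are available. Lean on these libraries where they do the work, as an engineer would, in place of code of your own. Each camera call takes 0.05 s, during which the arm holds its last target. There are 200 camera calls.

## Working session

There is one attempt and no reset: what is moved stays moved. The work goes in short steps, Python scripts to look and compute and a tool call to move; the robot and the scene stay as the last step left them, time stands still between calls to the robot, and variables do not carry over. Pictures are saved under pics/ and viewed, about 8 in all and at most 12, crops included, and the job is handed in when it is done.

Besides the shell and the picture viewer there is one more tool, called after ">>>" as a command line: name --argument value ..., lists and objects as JSON in quotes. send_rows: Moves the arm, as the interface text tells. Its arguments: {"type":"object","properties":{"motion":{"type":"array"},"claw":{"type":"number"},"newtons":{"type":"number"}},"required":["motion"]}

```bash
mkdir -p pics
cat > h.py <<'E'
from rig import r
import numpy as np, cv2
from scipy.spatial.transform import Rotation as R
def cam(n):
    c=r.camera_info(n); return np.array(c["mtx"],float),R.from_rotvec(np.array(c["rvec"]).ravel()).as_matrix(),np.array(c["tvec"]).ravel()
def cloud(n,d):
    K,Rm,t=cam(n); v,u=np.mgrid[:480,:640]
    p=np.stack([(u-K[0,2])/K[0,0]*d,(v-K[1,2])/K[1,1]*d,d],-1)
    w=(p-t)@Rm; w[d==0]=np.nan; return w
def save(f,img): cv2.imwrite(f,img[:,:,::-1])
E
python3 - <<'E'
from h import *
o=r.get_obs(); print({k:np.round(v,3) for k,v in o.items()}, r.grip_depth)
for n in("top","side"):
    im,d=r.get_image(n); np.savez(n,im=im,d=d); save(f"pics/{n}0.png",im)
    w=cloud(n,d); K,Rm,t=cam(n); print(n,"cam pos",-Rm.T@t)
    for s in("tappet","guide_stand","knurled_nut","sensor_nut","knob_pin","vee_block_2","bearing_ring","wood_bar"):
        for b in r.boxes_of(s,n)[:4]:
            u,v=np.round(b["uv"]).astype(int); print(s,round(b["conf"],2),u,v,w[min(v,479),min(u,639)].round(3))
E
```

```text
{'time': np.float64(0.0), 'q': array([-1.175,  0.354,  1.634, -0.   ,  1.155, -0.002]), 'dq': array([ 0.001,  0.   , -0.   , -0.002,  0.   , -0.001]), 'joint_torque': array([ 3.0000e-03, -5.9383e+01, -3.3421e+01,  7.0000e-02,  2.3000e-02,
       -0.0000e+00]), 'ee_pos': array([ 0.242, -0.576,  0.214]), 'orientation': array([ 0.833, -0.553, -0.001, -0.   ]), 'force': array([0.576, 0.276, 0.072]), 'wrist_torque': array([-0.021,  0.012,  0.001]), 'gripper_width': np.float64(0.092)} 0.0187
top cam pos [0.48197629 0.05589383 1.2651257 ]
tappet 0.6 371 265 [ 0.501 -0.007  0.064]
tappet 0.6 394 286 [ 0.457 -0.056  0.056]
tappet 0.54 343 272 [0.486 0.052 0.042]
guide_stand 0.81 272 248 [0.536 0.206 0.04 ]
knurled_nut 0.79 270 240 [0.553 0.209 0.053]
sensor_nut 0.63 416 258 [ 0.518 -0.108  0.013]
knob_pin 0.42 466 260 [ 0.514 -0.216  0.022]
vee_block_2 0.47 273 181 [0.686 0.209 0.019]
vee_block_2 0.28 273 249 [0.534 0.204 0.038]
wood_bar 0.66 201 226 [0.585 0.366 0.022]
wood_bar 0.15 273 247 [0.539 0.204 0.038]
side cam pos [ 0.31908544 -0.78504819  0.54246707]
tappet 0.92 278 249 [0.482 0.045 0.041]
tappet 0.79 278 286 [ 0.455 -0.081  0.042]
tappet 0.69 296 264 [ 0.503 -0.019  0.041]
guide_stand 0.66 288 221 [0.534 0.178 0.03 ]
knurled_nut 0.68 349 211 [0.688 0.204 0.022]
knurled_nut 0.52 286 204 [0.532 0.186 0.068]
sensor_nut 0.68 320 304 [ 0.522 -0.116  0.015]
sensor_nut 0.34 336 347 [ 0.512 -0.236  0.021]
knob_pin 0.51 334 345 [ 0.509 -0.232  0.023]
vee_block_2 0.63 347 211 [0.683 0.204 0.022]
bearing_ring 0.68 292 191 [0.586 0.354 0.021]
bearing_ring 0.46 373 233 [0.712 0.11  0.008]
wood_bar 0.75 292 190 [0.588 0.361 0.021]
```

Run:
```python
from h import *
a=np.load("top.npz")["im"][160:320,180:480]; b=np.load("side.npz")["im"][170:370,230:400]
A=cv2.resize(a,(800,427),interpolation=cv2.INTER_CUBIC); save("pics/c1.png",A)
save("pics/c2.png",cv2.resize(b,(510,600),interpolation=cv2.INTER_CUBIC))
```

```text
(no output)
```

View pics/c1.png

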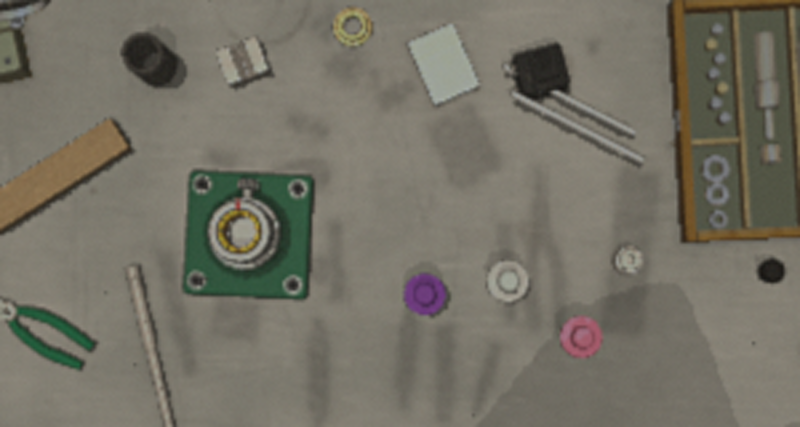

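View pics/c2.png

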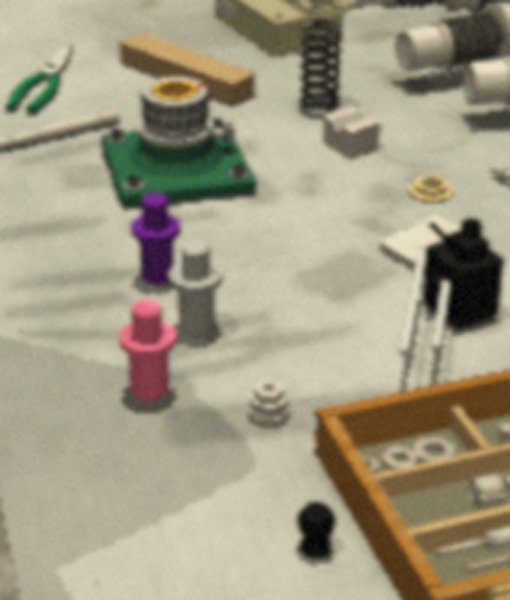

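The tappet candidates in the top image are purple (340,271), bare steel (371,265) and pink (397,286). The steel one at (371,265) is the target. The stand is at about (272,247), its lock screw points towards world +x, and the red mark is near +x too. Next I measure the axes.

Run:
```python
from h import *
D={n:np.load(n+".npz") for n in("top","side")}
def reg(n,c,rad,z0,z1):
    w=cloud(n,D[n]["d"]); m=(np.hypot(w[...,0]-c[0],w[...,1]-c[1])<rad)&(w[...,2]>z0)&(w[...,2]<z1)
    return w[m],D[n]["im"][m]
def circ(p):
    (cx,cy),rr=cv2.minEnclosingCircle(p[:,:2].astype(np.float32)); return np.round([cx,cy,rr,*p.mean(0)],4),len(p)
for n in D:
    c=(.5,-.012) 
    print(n,"stem",circ(reg(n,c,.025,.053,.075)[0]))
    print(n,"flange",circ(reg(n,c,.025,.034,.05)[0]))
    s=(.552,.207)
    print(n,"nut top",circ(reg(n,s,.035,.062,.08)[0]))
    p,i=reg(n,s,.08,.008,.018); g=(i[:,1]>i[:,0]*1.3+5)
    print(n,"foot",circ(p[g]), cv2.minAreaRect(p[g][:,:2].astype(np.float32)*1000))
    p,i=reg(n,s,.035,.055,.08); i=i.astype(int); rd=(i[:,0]>i[:,1]*1.5)&(i[:,0]-i[:,2]>40)&(i[:,1]<i[:,2]*1.4)
    print("red",p[rd].round(4),i[rd])
```

```text
top stem (array([ 0.502 , -0.0052,  0.0089,  0.502 , -0.0053,  0.0617]), 56)
top flange (array([ 0.5019, -0.0054,  0.0169,  0.5018, -0.005 ,  0.0426]), 134)
top nut top (array([0.5397, 0.2086, 0.0255, 0.5407, 0.2082, 0.069 ]), 294)
top foot (array([0.5383, 0.2076, 0.0689, 0.5356, 0.206 , 0.0136]), 1043) ((538.6943969726562, 207.8926239013672), (100.7837905883789, 100.86132049560547), 87.60357666015625)
red [[0.5629 0.2098 0.0653]
 [0.5603 0.2088 0.0723]
 [0.5583 0.2091 0.0704]] [[129  81  76]
 [142  69  64]
 [150  70  64]]
side stem (array([ 0.5015, -0.0093,  0.0099,  0.5018, -0.0106,  0.0592]), 69)
side flange (array([ 0.5028, -0.009 ,  0.0174,  0.5012, -0.0139,  0.0421]), 147)
side nut top (array([0.541 , 0.2047, 0.0266, 0.54  , 0.2028, 0.0671]), 189)
side foot (array([0.5399, 0.2031, 0.0674, 0.5336, 0.1833, 0.0132]), 494) ((539.59619140625, 202.0549774169922), (99.6637191772461, 101.3158950805664), 87.66868591308594)
red [] []
```

```bash
cat >> h.py <<'E'
def row(x,y,z,yaw):
    "yaw (deg) of tool x, tool pointing down"
    o=r.get_obs(); Rc=R.from_quat(o["orientation"])
    a=np.radians(yaw); T=R.from_matrix(np.array([[np.cos(a),np.sin(a),0],[np.sin(a),-np.cos(a),0],[0,0,-1]]))
    s=Rc.inv().apply(np.array([x,y,z])-o["ee_pos"])*1000; t=(Rc.inv()*T).as_rotvec(degrees=True)/6
    print("t",round(float(o["time"]),2),"pos",o["ee_pos"].round(4),"yaw",np.degrees(np.arctan2(*Rc.as_matrix()[[1,0],0])).round(1),"q1,q6",o["q"][[0,5]].round(2),"F",o["force"].round(1),"w",round(float(o["gripper_width"]),4)); print(s.round(1),t.round(2))
E
python3 -c "
from h import *
row(.502,-.007,.12,-10)"
```

```text
t 0.9 pos [ 0.2421 -0.5762  0.2146] yaw -67.2 q1,q6 [-1.18 -0.  ] F [ 0.1  0.1 -0.3] w 0.0919
[-424.1 -460.1   94.6] [-0.   -0.   -9.53]
```

>>> send_rows --motion '[[[-42, -46, 5, 0, 0, -1], [-85, -92, 10, 0, 0, -2], [-127, -138, 10, 0, 0, -3], [-170, -184, 10, 0, 0, -4], [-212, -230, 10, 0, 0, -5], [-254, -276, 10, 0, 0, -6], [-297, -322, 10, 0, 0, -7], [-339, -368, 10, 0, 0, -8], [-382, -414, 10, 0, 0, -9], [-424, -460, 10, 0, 0, -9.5]]]' --claw 0.6 --newtons 30

```text
time: 1.73
ee_pos: [0.4155, -0.1956, 0.2052]
orientation: [0.996, -0.086, 0.0, 0.0]
force: [1.4, -0.4, -0.9]
gripper_width: 0.0549
```

```bash
python3 -c "
from h import *
row(.502,-.007,.12,-10)"
```

```text
t 1.73 pos [ 0.4155 -0.1956  0.2052] yaw -9.9 q1,q6 [-0.44 -0.27] F [ 1.4 -0.4 -0.9] w 0.0549
[  52.8 -200.7   85.2] [ 0.   -0.01  0.02]
```

>>> send_rows --motion '[[[10, -40, 5, 0, 0, 0], [20, -80, 15, 0, 0, 0], [31, -120, 30, 0, 0, 0], [42, -160, 50, 0, 0, 0], [52, -190, 70, 0, 0, 0], [52, -200, 85, 0, 0, 0], [52, -200, 85, 0, 0, 0], [52, -200, 85, 0, 0, 0]]]'

```text
time: 2.4
ee_pos: [0.501, -0.0093, 0.1192]
orientation: [0.996, -0.088, -0.001, 0.0]
force: [0.4, -0.0, -0.0]
gripper_width: 0.0551
```

Run:
```python
from h import *
row(.502,-.007,.045,-10)
for n in("side",):
    im,d=r.get_image(n); np.savez(n+"1",im=im,d=d); save("pics/s1.png",cv2.resize(im[150:350,200:400],(600,600),interpolation=cv2.INTER_CUBIC))
```

```text
t 2.4 pos [ 0.501  -0.0093  0.1192] yaw -10.1 q1,q6 [-0.02  0.15] F [ 0.4 -0.  -0. ] w 0.0551
[ 0.8 -2.5 74.2] [ 0.01  0.02 -0.01]
```

View pics/s1.png

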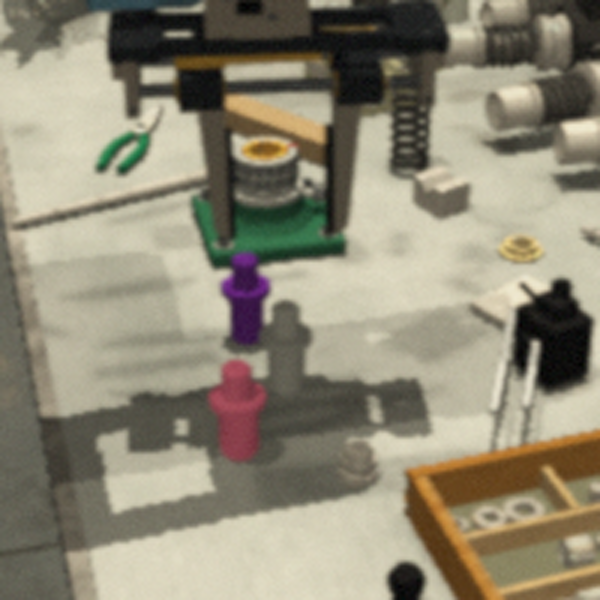

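The open jaws straddle the steel tappet (crop 287,345), which stands clear of the pink and purple ones. Descending.

>>> send_rows --motion '[[[0, -1, 20, 0, 0, 0], [1, -2, 45, 0, 0, 0], [1, -2.5, 65, 0, 0, 0], [1, -2.5, 73, 0, 0, 0], [1, -2.5, 73, 0, 0, 0], [1, -2.5, 73, 0, 0, 0]]]'

```text
time: 2.95
ee_pos: [0.5034, -0.0083, 0.0478]
orientation: [0.996, -0.09, 0.0, 0.0]
force: [-0.1, 0.1, 0.1]
gripper_width: 0.055
```

>>> send_rows --motion '[[[0, 0, 0, 0, 0, 0], [0, 0, 0, 0, 0, 0], [0, 0, 0, 0, 0, 0], [0, 0, 0, 0, 0, 0], [0, 0, 0, 0, 0, 0], [0, 0, 0, 0, 0, 0], [0, 0, 0, 0, 0, 0], [0, 0, 0, 0, 0, 0]]]' --claw 0

```text
time: 3.62
ee_pos: [0.5032, -0.0075, 0.0471]
orientation: [0.996, -0.089, 0.0, -0.0]
force: [-1.0, -0.4, 4.4]
gripper_width: 0.0169
```

```bash
python3 -c "
from h import *
row(.501,-.007,.13,-10)"
```

```text
t 3.62 pos [ 0.5032 -0.0075  0.0471] yaw -10.2 q1,q6 [-0.02  0.16] F [-1.  -0.4  4.4] w 0.0169
[ -2.2  -0.1 -82.9] [-0.   -0.   -0.03]
```

>>> send_rows --motion '[[[0, 0, -10, 0, 0, 0], [0, 0, -30, 0, 0, 0], [0, 0, -60, 0, 0, 0], [0, 0, -85, 0, 0, 0], [0, 0, -85, 0, 0, 0]]]'

```text
time: 4.03
ee_pos: [0.5058, -0.0076, 0.1365]
orientation: [0.996, -0.089, 0.003, -0.0]
force: [1.5, 0.7, -1.5]
gripper_width: 0.0168
```

```bash
python3 -c "
from h import *
row(.541,.206,.134,-10)"
```

```text
t 4.03 pos [ 0.5058 -0.0076  0.1365] yaw -10.2 q1,q6 [-0.02  0.16] F [ 1.5  0.7 -1.5] w 0.0168
[  -3.2 -216.4    2.8] [-0.01 -0.06 -0.03]
```

>>> send_rows --motion '[[[0, -25, 0, 0, 0, 0], [0, -60, 0, 0, 0, 0], [0, -100, 0, 0, 0, 0], [0, -140, 0, 0, 0, 0], [0, -180, 0, 0, 0, 0], [0, -205, 0, 0, 0, 0], [0, -217, 0, 0, 0, 0], [0, -217, 0, 0, 0, 0], [0, -217, 0, 0, 0, 0], [0, -217, 0, 0, 0, 0]]]'

```text
time: 4.87
ee_pos: [0.5408, 0.2047, 0.1313]
orientation: [0.996, -0.089, -0.001, 0.001]
force: [1.1, 0.1, -2.5]
gripper_width: 0.0168
```

Run:
```python
from h import *
row(.541,.206,.134,-10)
im,d=r.get_image("side"); w=cloud("side",d); np.savez("side2",im=im,d=d)
save("pics/s2.png",cv2.resize(im[130:270,220:370],(600,560),interpolation=cv2.INTER_CUBIC))
m=(np.hypot(w[...,0]-.54,w[...,1]-.204)<.035)
for z0,z1 in((.085,.105),(.108,.116),(.12,.13),(.06,.075)):
    p=w[m&(w[...,2]>z0)&(w[...,2]<z1)]; 
    if len(p): c,rr=cv2.minEnclosingCircle(p[:,:2].astype(np.float32)); print(z0,len(p),np.round(c,4),round(rr,4),p.min(0).round(4),p.max(0).round(4))
```

```text
t 4.87 pos [0.5408 0.2047 0.1313] yaw -10.2 q1,q6 [0.36 0.54] F [ 1.1  0.1 -2.5] w 0.0168
[-0.  -1.3 -2.7] [ 0.01  0.01 -0.04]
0.085 84 [0.5392 0.2023] 0.0123 [0.5292 0.191  0.0852] [0.5499 0.2095 0.105 ]
0.108 35 [0.5391 0.2021] 0.0119 [0.5288 0.1913 0.1081] [0.5497 0.2096 0.1156]
0.12 77 [0.5393 0.1997] 0.0156 [0.5239 0.1863 0.1205] [0.5546 0.2067 0.1297]
0.06 219 [0.5389 0.2049] 0.0265 [0.5154 0.1791 0.0602] [0.5652 0.2307 0.0707]
```

View pics/s2.png

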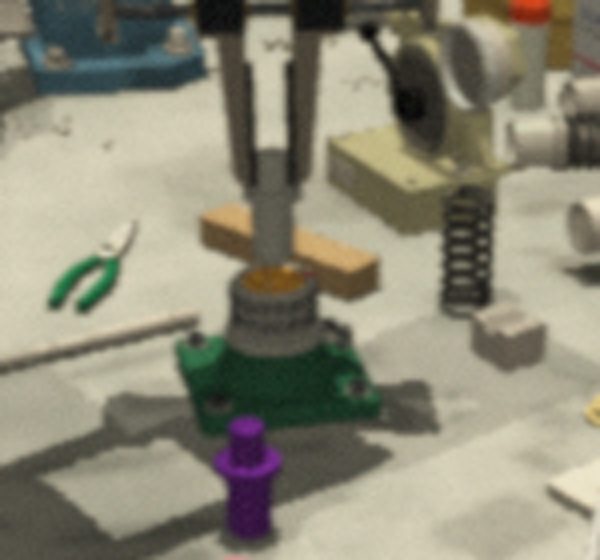

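The tappet hangs upright just above the bore, about 1 mm short in y. I'll lower it in stages and watch the force.

>>> send_rows --motion '[[[0.3, -1.2, 3, 0, 0, 0], [0.3, -1.2, 8, 0, 0, 0], [0.3, -1.2, 13, 0, 0, 0], [0.3, -1.2, 16, 0, 0, 0], [0.3, -1.2, 19, 0, 0, 0], [0.3, -1.2, 22, 0, 0, 0], [0.3, -1.2, 25, 0, 0, 0], [0.3, -1.2, 25, 0, 0, 0]]]'

```text
time: 5.58
ee_pos: [0.5416, 0.207, 0.1062]
orientation: [0.996, -0.089, -0.0, 0.0]
force: [-0.2, 0.1, -1.6]
gripper_width: 0.0167
```

>>> send_rows --motion '[[[0, 0, 4, 0, 0, 0], [0, 0, 8, 0, 0, 0], [0, 0, 12, 0, 0, 0], [0, 0, 16, 0, 0, 0], [0, 0, 19, 0, 0, 0], [0, 0, 21, 0, 0, 0], [0, 0, 22.5, 0, 0, 0], [0, 0, 22.5, 0, 0, 0]]]'

```text
time: 6.25
ee_pos: [0.5418, 0.2071, 0.084]
orientation: [0.996, -0.089, -0.0, 0.0]
force: [-1.6, -0.9, -2.9]
gripper_width: 0.0164
```

>>> send_rows --motion '[[[0, 0, 1, 0, 0, 0], [0, 0, 2, 0, 0, 0], [0, 0, 2.5, 0, 0, 0], [0, 0, 2.5, 0, 0, 0]]]'

```text
time: 6.58
ee_pos: [0.5418, 0.2072, 0.0822]
orientation: [0.996, -0.089, -0.0, 0.0]
force: [-4.0, -0.9, 2.6]
gripper_width: 0.0171
```

Contact with the floor (+5 N) at the expected height. I release, then turn the open jaws anticlockwise to get wrist range for the screwing.

>>> send_rows --motion '[[[0, 0, 0, 0, 0, 0], [0, 0, 0, 0, 0, 0], [0, 0, 0, 0, 0, 0], [0, 0, 0, 0, 0, 0], [0, 0, 0, 0, 0, 0], [0, 0, 0, 0, 0, 0]]]' --claw 1

```text
time: 7.08
ee_pos: [0.5423, 0.2072, 0.082]
orientation: [0.996, -0.089, 0.0, -0.0]
force: [0.1, -0.1, 1.5]
gripper_width: 0.0542
```

>>> send_rows --motion '[[[0, 0, 0, 0, 0, -1], [0, 0, 0, 0, 0, -2], [0, 0, 0, 0, 0, -3], [0, 0, 0, 0, 0, -4], [0, 0, 0, 0, 0, -5], [0, 0, 0, 0, 0, -6], [0, 0, 0, 0, 0, -7], [0, 0, 0, 0, 0, -8], [0, 0, 0, 0, 0, -9], [0, 0, 0, 0, 0, -10]]]'

```text
time: 7.92
ee_pos: [0.5422, 0.2072, 0.0819]
orientation: [0.906, 0.423, 0.0, 0.0]
force: [-0.3, 0.0, -0.3]
gripper_width: 0.0921
```

>>> send_rows --motion '[[[0, 0, 0, 0, 0, -1], [0, 0, 0, 0, 0, -2], [0, 0, 0, 0, 0, -3], [0, 0, 0, 0, 0, -4], [0, 0, 0, 0, 0, -5], [0, 0, 0, 0, 0, -6], [0, 0, 0, 0, 0, -6.5], [0, 0, 0, 0, 0, -6.5], [0, 0, 0, 0, 0, -6.5]]]'

```text
time: 8.67
ee_pos: [0.5421, 0.2072, 0.0819]
orientation: [0.715, 0.699, 0.0, -0.0]
force: [0.4, 0.3, -0.1]
gripper_width: 0.0919
```

Run:
```python
from h import *
row(.5415,.2068,.044,89)
for n in("top","side"):
    im,d=r.get_image(n); w=cloud(n,d)
    for z0,z1 in((.085,.105),(.073,.082),(.06,.072)):
        m=(np.hypot(w[...,0]-.54,w[...,1]-.206)<.032)&(w[...,2]>z0)&(w[...,2]<z1); p=w[m]
        if len(p): print(n,z0,len(p),p.min(0).round(4),p.max(0).round(4))
    if n=="side": save("pics/s3.png",cv2.resize(im[130:270,220:370],(600,560),interpolation=cv2.INTER_CUBIC))
```

```text
t 8.67 pos [0.5421 0.2072 0.0819] yaw 88.7 q1,q6 [ 0.36 -1.19] F [ 0.4  0.3 -0.1] w 0.0919
[-0.4 -0.6 37.9] [ 0.   -0.   -0.05]
side 0.085 29 [0.5322 0.1968 0.0852] [0.542  0.2143 0.0976]
side 0.073 35 [0.5251 0.1906 0.0737] [0.5387 0.2163 0.0816]
side 0.06 105 [0.5155 0.18   0.0601] [0.566  0.2261 0.0718]
```

View pics/s3.png

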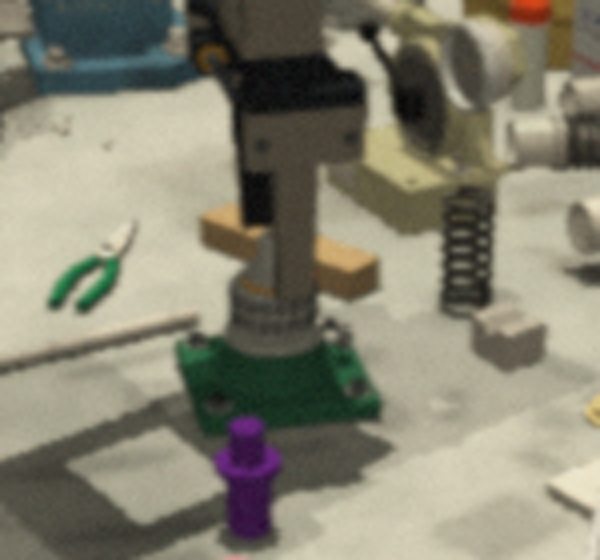

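The tappet's top reads 97.6 mm against 97.5 expected, so it is home and free. Going down over the nut and gripping.

>>> send_rows --motion '[[[0, -0.3, 8, 0, 0, 0], [0, -0.5, 18, 0, 0, 0], [0, -0.5, 28, 0, 0, 0], [0, -0.5, 35, 0, 0, 0], [0, -0.5, 37.5, 0, 0, 0], [0, -0.5, 37.5, 0, 0, 0]]]'

```text
time: 9.27
ee_pos: [0.5408, 0.2069, 0.0431]
orientation: [0.715, 0.7, -0.001, -0.0]
force: [0.2, -0.4, -0.2]
gripper_width: 0.0918
```

>>> send_rows --motion '[[[0, 0, 0, 0, 0, 0], [0, 0, 0, 0, 0, 0], [0, 0, 0, 0, 0, 0], [0, 0, 0, 0, 0, 0], [0, 0, 0, 0, 0, 0], [0, 0, 0, 0, 0, 0], [0, 0, 0, 0, 0, 0]]]' --claw 0 --newtons 35

```text
time: 9.85
ee_pos: [0.5418, 0.2076, 0.0446]
orientation: [0.715, 0.699, 0.001, -0.0]
force: [-2.6, 16.0, 1.6]
gripper_width: 0.0473
```

```bash
python3 -c "
from h import *
row(.5415,.2068,.044,89); print(r.get_obs()['wrist_torque'].round(2))"
```

```text
t 9.85 pos [0.5418 0.2076 0.0446] yaw 88.8 q1,q6 [ 0.36 -1.19] F [-2.6 16.   1.6] w 0.0473
[-0.8 -0.2  0.6] [ 0.01 -0.01 -0.04]
[ 3.01  0.15 -0.03]
```

>>> send_rows --motion '[[[1, 0, 0, 0, 0, 0], [1, 0, 0, 0, 0, 0.5], [1, 0, 0, 0, 0, 1.2], [1, 0, 0, 0, 0, 2], [1, 0, 0.2, 0, 0, 3], [1, 0, 0.2, 0, 0, 4], [1, 0, 0.3, 0, 0, 5], [1, 0, 0.3, 0, 0, 6], [1, 0, 0.3, 0, 0, 7], [1, 0, 0.4, 0, 0, 8]]]'

```text
time: 10.68
ee_pos: [0.5413, 0.2074, 0.0442]
orientation: [0.938, 0.346, -0.001, 0.001]
force: [-1.7, -4.7, 4.2]
gripper_width: 0.0465
```

```bash
python3 -c "
from h import *
row(.5415,.2068,.044,89); o=r.get_obs(); print(o['wrist_torque'].round(2), o['joint_torque'].round(2))
im,d=r.get_image('top'); save('pics/t4.png',cv2.resize(im[200:290,230:320],(600,600),interpolation=cv2.INTER_CUBIC))"
```

```text
t 10.68 pos [0.5413 0.2074 0.0442] yaw 40.5 q1,q6 [ 0.36 -0.34] F [-1.7 -4.7  4.2] w 0.0465
[-0.2  0.6  0.2] [ 0.    0.02 -8.08]
[-0.84  0.16  0.16] [  2.01 -57.92 -24.73   1.08  -0.95  -1.94]
```

Forces are small and the wrist moment of 0.16 N m matches the thread friction. Carrying on towards the stop, about 136° more.

>>> send_rows --motion '[[[0, 0, 0, 0, 0, 1], [0, 0, 0.1, 0, 0, 2], [0, 0, 0.1, 0, 0, 3], [0, 0, 0.2, 0, 0, 4], [0, 0, 0.2, 0, 0, 5], [0, 0, 0.3, 0, 0, 6], [0, 0, 0.3, 0, 0, 7], [0, 0, 0.4, 0, 0, 8], [0, 0, 0.4, 0, 0, 9], [0, 0, 0.5, 0, 0, 10]]]'

```text
time: 11.57
ee_pos: [0.5403, 0.2072, 0.0435]
orientation: [0.986, -0.168, -0.001, 0.001]
force: [-5.0, -4.5, 8.3]
gripper_width: 0.0466
```

>>> send_rows --motion '[[[0, 0, 0, 0, 0, 1], [0, 0, 0.1, 0, 0, 2], [0, 0, 0.1, 0, 0, 3], [0, 0, 0.2, 0, 0, 4], [0, 0, 0.2, 0, 0, 5], [0, 0, 0.3, 0, 0, 6], [0, 0, 0.3, 0, 0, 7], [0, 0, 0.4, 0, 0, 8], [0, 0, 0.4, 0, 0, 9], [0, 0, 0.5, 0, 0, 9]]]'

```text
time: 12.4
ee_pos: [0.5397, 0.2078, 0.043]
orientation: [0.802, -0.598, -0.001, 0.001]
force: [-7.1, -2.1, 9.1]
gripper_width: 0.0466
```

```bash
python3 -c "
from h import *
row(.5415,.2068,.044,-83); o=r.get_obs(); print(o['wrist_torque'].round(2), o['joint_torque'].round(2))"
```

```text
t 12.4 pos [0.5397 0.2078 0.043 ] yaw -73.4 q1,q6 [0.36 1.65] F [-7.1 -2.1  9.1] w 0.0466
[ 1.5 -1.4 -1. ] [ 0.03 -0.    1.59]
[-0.2  1.3 -0.1] [ -0.59 -56.29 -26.54  -0.39  -2.53   1.73]
```

>>> send_rows --motion '[[[0, 0, 0, 0, 0, 0.5], [0, 0, 0, 0, 0, 1], [0, 0, 0, 0, 0, 1.5], [0, 0, 0, 0, 0, 2], [0, 0, 0, 0, 0, 2.5], [0, 0, 0, 0, 0, 2.5], [0, 0, 0, 0, 0, 2.5]]]'

```text
time: 12.98
ee_pos: [0.5397, 0.2081, 0.043]
orientation: [0.719, -0.695, -0.001, 0.001]
force: [-7.1, -0.5, 7.1]
gripper_width: 0.0465
```

```bash
python3 -c "
from h import *
row(.5415,.2068,.044,-92); o=r.get_obs(); print(o['wrist_torque'].round(2), o['joint_torque'].round(2))"
```

```text
t 12.98 pos [0.5397 0.2081 0.043 ] yaw -88.1 q1,q6 [0.36 1.9 ] F [-7.1 -0.5  7.1] w 0.0465
[ 1.3 -1.7 -1. ] [ 0.03 -0.    0.65]
[ 0.17  1.23 -0.14] [ -1.38 -57.13 -26.63  -0.74  -2.31   0.1 ]
```

>>> send_rows --motion '[[[0, 0, 0, 0, 0, 0.4], [0, 0, 0, 0, 0, 0.8], [0, 0, 0, 0, 0, 1.2], [0, 0, 0, 0, 0, 1.6], [0, 0, 0, 0, 0, 1.6]]]'

```text
time: 13.4
ee_pos: [0.5397, 0.2082, 0.0429]
orientation: [-0.658, 0.753, 0.001, -0.001]
force: [-6.8, 1.3, 7.2]
gripper_width: 0.0465
```

```bash
python3 -c "
from h import *
row(.5415,.2068,.044,-100); o=r.get_obs(); print(o['wrist_torque'].round(2), o['joint_torque'].round(2))"
```

```text
t 13.4 pos [0.5397 0.2082 0.0429] yaw -97.8 q1,q6 [0.37 2.07] F [-6.8  1.3  7.2] w 0.0465
[ 1.1 -2.  -1.1] [ 0.03 -0.01  0.37]
[0.33 1.25 0.41] [ -2.54 -57.5  -26.58  -0.7   -2.15   1.13]
```

>>> send_rows --motion '[[[0, 0, 0, 0, 0, 0.4], [0, 0, 0, 0, 0, 0.8], [0, 0, 0, 0, 0, 0.8], [0, 0, 0, 0, 0, 0.8]]]'

```text
time: 13.73
ee_pos: [0.5408, 0.2081, 0.0429]
orientation: [-0.627, 0.779, 0.0, -0.001]
force: [-5.2, -0.3, 4.2]
gripper_width: 0.0465
```

```bash
python3 -c "
from h import *
row(.5415,.2068,.044,-100); o=r.get_obs(); print(o['wrist_torque'].round(2), o['joint_torque'].round(2))"
```

```text
t 13.73 pos [0.5408 0.2081 0.0429] yaw -102.4 q1,q6 [0.36 2.15] F [-5.2 -0.3  4.2] w 0.0465
[ 1.1 -0.9 -1.1] [ 0.01 -0.01 -0.4 ]
[0.03 0.76 0.83] [ -1.44 -58.45 -25.99   0.26  -1.57   1.02]
```

The moment jumps to 0.83 N m against about 0.15 while running, at about 190° turned (the red mark predicted about 184°), so the nut is on its stop. Backing off a quarter turn plus a little for wind-up.

>>> send_rows --motion '[[[0, 0, 0, 0, 0, 0], [0, 0, 0, 0, 0, -0.5], [0, 0, 0, 0, 0, -1.5], [0, 0, -0.1, 0, 0, -2.5], [0, 0, -0.1, 0, 0, -3.5], [0, 0, -0.2, 0, 0, -4.5], [0, 0, -0.2, 0, 0, -5.5], [0, 0, -0.3, 0, 0, -6.5], [0, 0, -0.3, 0, 0, -7.5], [0, 0, -0.4, 0, 0, -8.5]]]'

```text
time: 14.57
ee_pos: [0.5408, 0.2081, 0.0433]
orientation: [0.901, -0.433, -0.001, 0.0]
force: [-5.1, 1.4, 5.1]
gripper_width: 0.0468
```

>>> send_rows --motion '[[[0, 0, 0, 0, 0, -1], [0, 0, -0.1, 0, 0, -2], [0, 0, -0.1, 0, 0, -3], [0, 0, -0.2, 0, 0, -4], [0, 0, -0.2, 0, 0, -5], [0, 0, -0.3, 0, 0, -6], [0, 0, -0.3, 0, 0, -7], [0, 0, -0.3, 0, 0, -7], [0, 0, -0.3, 0, 0, -7]]]'

```text
time: 15.32
ee_pos: [0.5408, 0.2082, 0.0437]
orientation: [0.997, -0.083, -0.001, -0.0]
force: [-5.1, 0.4, 6.9]
gripper_width: 0.0462
```

Run:
```python
from h import *
row(.5415,.2068,.044,-10); o=r.get_obs(); print(o['wrist_torque'].round(2))
im,d=r.get_image("side"); w=cloud("side",d)
save("pics/s5.png",cv2.resize(im[165:225,255:315],(600,600),interpolation=cv2.INTER_CUBIC))
m=(np.hypot(w[...,0]-.54,w[...,1]-.205)<.03)
p=w[m&(w[...,2]>.09)]; print("top",np.nanmax(w[m&(w[...,2]<.11)][:,2]))
i=im.astype(int); rd=m&(i[...,0]>i[...,1]*1.4)&(w[...,2]>.04)&(w[...,2]<.075)&(i[...,1]<i[...,2]*1.4)
print(np.argwhere(rd),w[rd].round(4),i[rd])
```

```text
t 15.32 pos [0.5408 0.2082 0.0437] yaw -9.5 q1,q6 [0.36 0.53] F [-5.1  0.4  6.9] w 0.0462
[ 1.   1.2 -0.3] [0.   0.02 0.08]
[-0.02  1.    0.11]
top 0.1096966209122518
[[204 290]
 [205 290]
 [205 291]
 [206 289]
 [206 290]
 [206 291]
 [207 289]
 [207 290]
 [207 291]
 [208 289]
 [208 290]
 [208 291]
 [209 290]
 [209 291]
 [210 289]
 [210 290]
 [210 291]
 [211 289]
 [211 290]
 [211 291]
 [212 289]
 [212 290]
 [212 291]
 [213 289]
 [213 290]
 [213 291]
 [214 290]] [[0.5413 0.1854 0.0675]
 [0.5402 0.1811 0.0672]
 [0.5432 0.1843 0.0653]
 [0.5383 0.1828 0.0642]
 [0.5406 0.1828 0.0639]
 [0.5429 0.1832 0.0634]
 [0.537  0.1772 0.0645]
 [0.5401 0.181  0.0623]
 [0.5423 0.1807 0.0622]
 [0.5388 0.1856 0.0579]
 [0.5399 0.1806 0.0601]
 [0.5427 0.1825 0.0588]
 [0.5405 0.1832 0.0563]
 [0.5425 0.182  0.0566]
 [0.5384 0.1842 0.0536]
 [0.5415 0.1879 0.0515]
 [0.5422 0.181  0.0546]
 [0.5375 0.1809 0.0529]
 [0.5399 0.1813 0.0523]
 [0.5422 0.1815 0.0519]
 [0.5376 0.1815 0.0501]
 [0.5399 0.1813 0.0499]
 [0.5421 0.181  0.0497]
 [0.538  0.1836 0.0465]
 [0.5398 0.1812 0.0474]
 [0.5422 0.1818 0.0468]
 [0.5404 0.1841 0.0435]] [[91 59 47]
 [97 60 55]
 [84 58 51]
 [82 57 50]
 [90 46 41]
 [78 47 40]
 [77 46 41]
 [90 42 34]
 [83 46 43]
 [81 51 43]
 [92 46 39]
 [84 50 47]
 [95 49 42]
 [88 57 47]
 [86 58 52]
 [92 43 34]
 [84 52 45]
 [80 51 44]
 [91 43 38]
 [83 48 41]
 [74 46 40]
 [91 41 36]
 [75 43 34]
 [78 50 44]
 [89 43 39]
 [84 51 44]
 [92 60 51]]
```

View pics/s5.png

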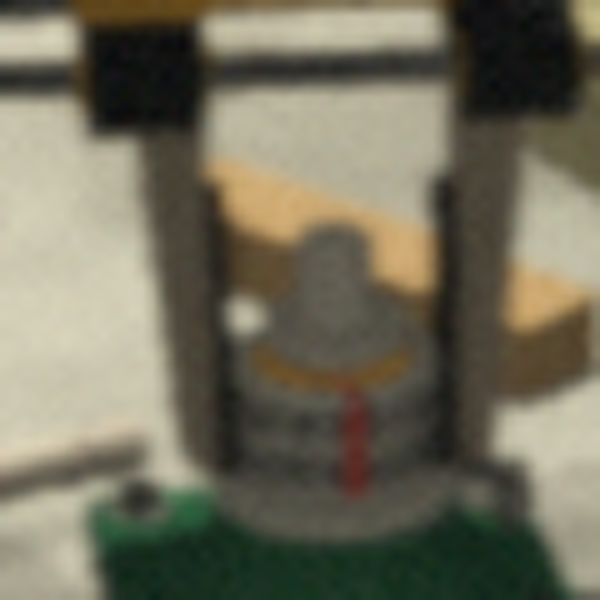

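The red mark on the nut faces world -y (crop 355,440; x ≈ 0.540, on the axis). That puts the nut about 92° (1.61 rad) off its stop. The tappet stands upright with its flange just above the bush. Handing in.

```bash
python3 -c "
from h import *
o=r.get_obs(); print(abs(o['dq']).max(), o['gripper_width']); print(r.close_job())"
```

```text
0.005027518556819852 0.04659049676118734
the job is handed in; nothing more can be done
None
```

The job is done and handed in at about 15.4 s of the 61 s allowed. The steel tappet is home in the bore and let go. The nut was screwed down to its stop and backed off a quarter turn, and the gripper is still holding it with 35 N set.

- **Tappet:** after release its top read 97.6 mm above the bench, against 97.5 mm expected when fully home. In the last picture it stood upright with its flange just above the bush.
- **Stop:** the wrist moment rose from about 0.15 N m while turning to 0.83 N m after about 190° of turn. The red mark had predicted about 184°, so the last few degrees were probably wind-up or slip at the stop.
- **Back-off:** the red mark puts the nut at about 1.61 rad from the stop (target 1.57 ± 0.3). The hand turned back 93°, which agrees.
- **At hand-in:** the arm was at rest.
- **Disagreement:** the two cameras differed by about 3.5 mm in y. This did no harm, because I used the offset between tappet and stand, on which they agreed.
- **Other parts:** I planned the moves clear of them and saw no sign of contact, but I did not measure their positions again at the end.

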